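# Make up a collection kit and a test kit

### The arm

A 6-joint arm with a two-finger parallel gripper is mounted at the origin on a cart in front of the work surface, level with it; the furniture and walls round the work are solid. World frame = base frame: x ahead of the robot, y to its left, z up, the work surface at z = 0. Lengths are in m, angles in rad, forces in N, time in s.
With the tool pointing down it reaches from about 0.275 to 0.725 m from the base axis. Payload 5.6 kg.
Tool frame: the origin (TCP) lies on the centre line of the jaws, within the pads' length; the fingertips stand 22 mm ahead of it and the grasp point (between the pads) lies 3 mm ahead of it; z points along the fingers, y is the line along which they close (so a half turn about z gives the same grasp; the last joint's range is limited). The gripper opens to 85 mm and grips with 20 to 120 N. Pads are 22 mm wide; open, the fingers measure 114 mm over their backs; the gripper's body (76 mm by 85 mm) begins 54 mm behind the grasp point. The pads swing forward as they close: fully open they stand 13 mm farther back than shut.
Start: joints at [1.417, 0.255, 0.108, 0, -1.424, -0.285], TCP at [0.234, 0.498, 0.253] pointing down, gripper open.
Joint ranges: [-2.95, 2.95], [-1.21, 1.97], [-1.09, 1.5], [-2.87, 1.71], [-2.94, -0.07], [-3.05, 3.05]. Speed limits (rad/s): [2.57, 2.57, 3.14, 3.14, 3.14, 3.14].

### API

Orientations are given as a rotation vector (axis times angle).
In Python, from rig import bot gives the robot as it stands.
- The arm moves only by the shell command python3 -m crank 'ROWS' [FORCE]. ROWS is a JSON object of lists of equal length, an entry for each row: "jaw": the closure, from 0 (fully open) to 1 (shut); "linear": the shift along the tool's x, y, z in m, a list of three; "twist": the turn about the tool's z in degrees. A call has 1 to 10 rows; each row is the pose to reach, as a shift and turn from the pose commanded when the call began, along the tool's axes at that moment; what a row does not reach only later rows make up. A row lasts 1/8 s, in which the tool goes at most 62.5 mm and 10.7 degrees, less where a joint would pass 70% of its speed; a pose out of reach is approached as far as the arm can. A call with a gripper value outside its range is refused whole. The fingers move at their own pace and stop on an object; FORCE is the grip in N (left out, the last holds). Time passes only in rows, so rows that repeat a pose let the fingers close. It gives the time, the measured TCP pose, the force, the opening and the grip force at its end, in the units of the state.
- bot.state(): the state, without advancing time (a new reading comes with each control period).
- bot.grab_frame(name): name is "side" or "top"; returns the picture (480x640x3 uint8, red, green, blue); there is no depth.
- bot.get_calibration(name): a dict with "mtx" (3x3 intrinsics, pixels), "k1" (the pictures are not rectified: a ray, as slopes to the right and down, at radius r is drawn at 1 + k1 r^2 times it, then the intrinsics apply), "extrinsics" (4x4, takes a point from world to camera coordinates). Camera axes: x right, y up, looking along -z (the intrinsics and any distortion apply to the point x, -y, -z); pixel columns grow to the right and rows downward; lengths in m; the calibration is good to about 2 mm. A picture is of the moment at which its call begins. get_calibration takes no time and is no camera call.
- bot.sign_off(): hands the job in; it is judged then, once.
The state is a dict: "t": time; "joint_positions": joint angles; "joint_vel": joint speeds; "joint_efforts": joint torques, N m; "tool_pos": TCP position; "tool_rot": TCP orientation; "contact_force": force on the tool from outside, world axes, zero at the start; "torque": the same for the moment, N m; "width": finger opening in m; "finger_force": force on a finger pad.
Only numpy, scipy, OpenCV 4.12 (cv2) and the standard library are available. Lean on these libraries where they do the work, as an engineer would, in place of code of your own. Each camera call takes 0.05 s, during which the arm holds its last target. There are 200 camera calls.

### The job

Make up two kits from the stock in the steel tray. The collection kit, in the yellow tray, gets the green-capped dropper bottle in its large round well and the red-capped sample tube in its small round well; the test kit, in the blue tray, gets the orange-capped dropper bottle in its large round well, the slim white-capped vial in its small round well and the bench timer in its rectangular pocket. Stand each thing upright on the floor of its well, and leave the blue-capped and the purple-capped bottle standing where they are.

Things in the scene. Friction and masses are not known exactly. Their poses are not given: they have to be found in the camera images.
- yellow_tray: collection-kit tray: yellow frame 166 x 94 mm with a loop grip at each end, grey insert. Fixed, 35 mm high. Origin: centre of underside, x along its length, z up. Wells at y = 0: large round, black floor, 45 mm diameter, x = +38 mm, floor z = 13 mm; small round, white, x = -42 mm, floor z = 6 mm: funnel, 35 mm at the mouth, narrowing in 12 mm to a bore 19 mm diameter, 16 mm deep.
- blue_tray: test-kit tray: blue frame 241 x 94 mm, loop grips, grey insert. Fixed, 35 mm high. Origin: centre of underside, x along its length, z up. Wells at y = 0: large round, 45 mm diameter, x = +82 mm, floor z = 13 mm; small round, white, x = +22 mm, floor z = 6 mm: funnel, 35 mm mouth, narrowing in 12 mm to a 17.6 mm bore 16 mm deep; pocket 78 (x) by 40 mm (y), x = -58 mm, floor z = 24 mm.
- green_bottle: dropper bottle, green cap and label band, brown body; 70 mm tall, body 31 mm diameter up to 52 mm high, above it the cap, 18 mm diameter. Origin: centre of underside, z up. Grip the body from above, 45 mm above its underside. Goes in the yellow tray's large well. Starts standing in the steel stock tray (floor 3 mm, rim 13 mm high), 75 mm or more between centres.
- orange_bottle: dropper bottle, orange cap and label band, brown body; 70 mm tall, body 31 mm diameter up to 52 mm high, above it the cap, 18 mm diameter. Origin: centre of underside, z up. Grip the body from above, 45 mm above its underside. Goes in the blue tray's large well. Starts standing in the steel stock tray (floor 3 mm, rim 13 mm high), 75 mm or more between centres.
- blue_bottle: dropper bottle, blue cap and label band, white body; 74 mm tall, body 31 mm diameter up to 56 mm high, above it the cap, 18 mm diameter. Origin: centre of underside, z up. Grip the body from above, 45 mm above its underside. Stays in stock. Starts standing in the steel stock tray (floor 3 mm, rim 13 mm high), 75 mm or more between centres.
- purple_bottle: dropper bottle, purple cap and label band, brown body; 70 mm tall, body 31 mm diameter up to 52 mm high, above it the cap, 18 mm diameter. Origin: centre of underside, z up. Grip the body from above, 45 mm above its underside. Stays in stock. Starts standing in the steel stock tray (floor 3 mm, rim 13 mm high), 75 mm or more between centres.
- sample_tube: white sample tube, red screw cap; 91 mm tall, barrel 16 mm diameter up to 72 mm high, above it the cap, 20 mm diameter; flat underside. Origin: centre of underside, z up. Grip the barrel from above, 60 mm above its underside. Goes in the yellow tray's small well. Starts standing in the steel stock tray (floor 3 mm, rim 13 mm high), 75 mm or more between centres.
- reagent_vial: slim white vial, white cap; 65 mm tall, body 14 mm diameter up to 54 mm high, above it the cap, 16 mm diameter; flat underside. Origin: centre of underside, z up. Grip the body from above, 50 mm above its underside. Goes in the blue tray's small well. Starts standing in the steel stock tray (floor 3 mm, rim 13 mm high), 75 mm or more between centres.
- timer: white bench timer, display and keys at -x; 58 mm tall, 62 mm wide (y), 24 mm thick (x -11 to +13) at the foot, 18 mm at the top. Origin: centre of underside, z up. Grip its thickness (along its x) 38 mm above the underside. Goes in the blue tray's pocket, width along the tray's x, either way. Starts standing in the steel stock tray (floor 3 mm, rim 13 mm high), 75 mm or more between centres.

How it is judged:
At the end, for the whole second after the job is handed in: Each of the five things stands in its own well of its own tray: within 10 mm of the well's centre in the tray's x and y, within 5 mm of its floor, upright within 0.3 rad, at rest. The blue- and purple-capped bottles stand upright within 30 mm of their starts (x of green_bottle in the frame of yellow_tray between 0.028 and 0.048 m and y of green_bottle in the frame of yellow_tray between -0.01 and 0.01 m and z of green_bottle in the frame of yellow_tray between 0.009 and 0.018 m and angle between each of green_bottle, sample_tube, orange_bottle, reagent_vial, timer, blue_bottle, purple_bottle's own z axis and vertical below 0.3 rad and linear speed of each of green_bottle, sample_tube, orange_bottle, reagent_vial, timer below 0.02 m/s and x of sample_tube in the frame of yellow_tray between -0.052 and -0.032 m and y of sample_tube in the frame of yellow_tray between -0.01 and 0.01 m and z of sample_tube in the frame of yellow_tray between 0.002 and 0.011 m and x of orange_bottle in the frame of blue_tray between 0.072 and 0.092 m and y of orange_bottle in the frame of blue_tray between -0.01 and 0.01 m and z of orange_bottle in the frame of blue_tray between 0.009 and 0.018 m and x of reagent_vial in the frame of blue_tray between 0.012 and 0.032 m and y of reagent_vial in the frame of blue_tray between -0.01 and 0.01 m and z of reagent_vial in the frame of blue_tray between 0.002 and 0.011 m and x of timer in the frame of blue_tray between -0.068 and -0.048 m and y of timer in the frame of blue_tray between -0.01 and 0.01 m and z of timer in the frame of blue_tray between 0.02 and 0.029 m and distance of each of blue_bottle, purple_bottle from where it was at the start of the episode below 0.03 m); the robot touches nothing.
It fails at once if the blue-capped or the purple-capped bottle, which stay in stock, is moved more than 30 mm or tipped (distance of any of blue_bottle, purple_bottle from where it was at the start of the episode above 0.03 m or angle between any of blue_bottle, purple_bottle's own z axis and vertical above 0.5 rad).
It also fails if it takes over 128 s, if anything falls off the work surface, if the arm or the gripper's body presses on something with over 40 N, if the wrist force passes 120 N, or if a joint passes its speed limit or range.

## Working session

There is one attempt and no reset: what is moved stays moved. The work goes in short steps, Python scripts to look and compute and a shell command to move; the robot and the scene stay as the last step left them, time stands still between calls to the robot, and variables do not carry over. Pictures are saved under pics/ and viewed, at most 14 in all, crops included, and the job is handed in when it is done.

```bash
mkdir -p pics; ls
python3 - <<'E'
from rig import bot
import cv2
print(bot.state())
for n in("top","side"):
    im=bot.grab_frame(n); cv2.imwrite(f"pics/{n}0.png",im[:,:,::-1]); c=bot.get_calibration(n); print(c)
E
```

```text
pics
{'t': 0.0, 'joint_positions': array([ 1.41657547e+00,  2.55765340e-01,  1.06968148e-01, -4.79704177e-04,
       -1.42390054e+00, -2.84575706e-01]), 'joint_vel': array([ 2.94231471e-03,  2.55101051e-04, -1.13471441e-03, -7.47209016e-04,
        2.61447790e-06, -5.82690167e-04]), 'joint_efforts': array([-2.53851313e-04, -3.86624944e+01,  2.37937438e+01,  5.36493033e+00,
       -6.19443730e-03,  1.36248926e-05]), 'tool_pos': array([0.23342872, 0.49749075, 0.25237092]), 'tool_rot': array([ 3.06437799e+00, -6.83432252e-01, -5.48848595e-04]), 'contact_force': array([0.51100283, 0.08357762, 0.64730643]), 'torque': array([-0.0184516 , -0.04780769,  0.01086358]), 'finger_force': 0.0, 'width': 0.08565279832765947}
{'mtx': array([[452.65561326,   0.        , 316.59626903],
       [  0.        , 452.65561326, 242.84260247],
       [  0.        ,   0.        ,   1.        ]]), 'k1': -0.07343979544541535, 'extrinsics': array([[-0.02907571, -0.9995299 ,  0.00972523, -0.00299709],
       [ 0.98343919, -0.02686371,  0.17923646, -0.55377825],
       [-0.17889094,  0.0147756 ,  0.98375795, -0.96116786],
       [ 0.        ,  0.        ,  0.        ,  1.        ]])}
{'mtx': array([[516.75346285,   0.        , 322.59638571],
       [  0.        , 516.75346285, 237.67879803],
       [  0.        ,   0.        ,   1.        ]]), 'k1': -0.050943738411005565, 'extrinsics': array([[ 0.23348872, -0.97232388, -0.00832395, -0.13991459],
       [ 0.38128744,  0.08367868,  0.92066159, -0.25686618],
       [-0.89448471, -0.21813792,  0.39027291, -0.57007529],
       [ 0.        ,  0.        ,  0.        ,  1.        ]])}
```

View pics/top0.png

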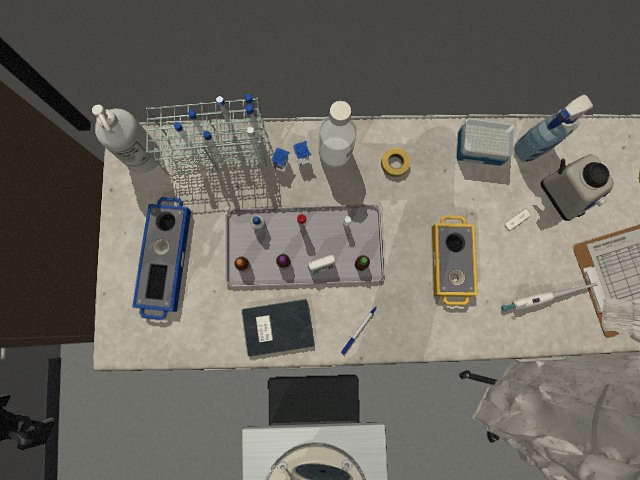

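View pics/side0.png

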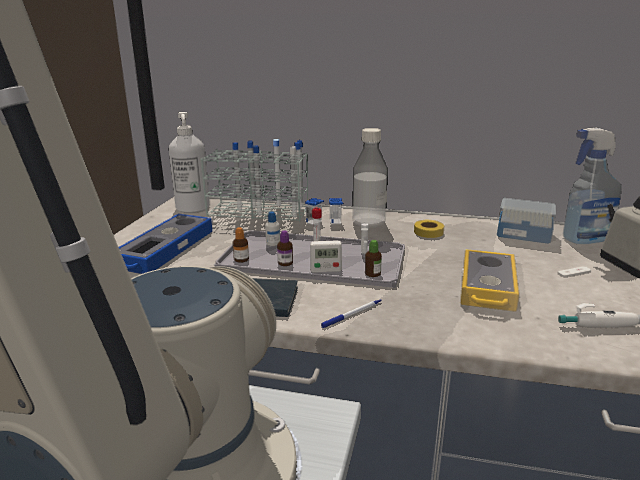

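The top view shows the stock caps at about: blue (256,220), red (301,218), white (348,220), orange (241,263), purple (283,260), timer (322,263) and green (363,262). The blue tray is at (162,258) and the yellow tray at (456,260). The side view shows all seven standing.

```bash
cat > h.py <<'E'
import numpy as np, cv2
from rig import bot
def cal(n):
    c=bot.get_calibration(n); return c["mtx"],c["k1"],c["extrinsics"]
def ray(n,u,v):
    K,k,E=cal(n); d=cv2.undistortPoints(np.array([[[u,v]]],float),K,np.array([k,0,0,0.])).ravel()
    # distortion model: xd = x(1+k r^2)
    R,t=E[:3,:3],E[:3,3]; return -R.T@t, R.T@np.array([d[0],-d[1],-1.])
def onz(n,u,v,z):
    o,d=ray(n,u,v); return o+d*(z-o[2])/d[2]
def proj(n,p):
    K,k,E=cal(n); q=E[:3,:3]@np.array(p,float)+E[:3,3]; x=np.array([q[0],-q[1]])/-q[2]
    x=x*(1+k*(x@x)); return K[:2,:2]@x+K[:2,2]
def tri(u1,u2):
    (o1,d1),(o2,d2)=ray("top",*u1),ray("side",*u2)
    s=np.linalg.lstsq(np.c_[d1,-d2],o2-o1,rcond=None)[0]
    a,b=o1+d1*s[0],o2+d2*s[1]; return (a+b)/2,np.linalg.norm(a-b)
def blobs(im,lo,hi,box,amin=4):
    x0,y0,x1,y1=box; h=cv2.cvtColor(im[y0:y1,x0:x1],cv2.COLOR_RGB2HSV)
    m=cv2.inRange(h,np.array(lo),np.array(hi)); n,l,s,c=cv2.connectedComponentsWithStats(m)
    return [(s[i,4],c[i]+[x0,y0],s[i,:4]+[x0,y0,0,0]) for i in np.argsort(-s[:,4]) if i and s[i,4]>=amin]
E
python3 - <<'E'
from h import *
a=cv2.imread("pics/top0.png"); b=cv2.imread("pics/side0.png")
r=lambda im,f:cv2.resize(im,None,fx=f,fy=f,interpolation=cv2.INTER_CUBIC)
cv2.imwrite("pics/topc.png",np.vstack([r(a[200:295,222:392],4.7),])[:, :800])
z=np.hstack([r(a[190:330,125:200],4.2),r(a[205:345,420:495],4.2)]); cv2.imwrite("pics/trays.png",z)
cv2.imwrite("pics/sidec.png",r(b[200:290,210:410],4))
E
```

```text
(no output)
```

View pics/topc.png

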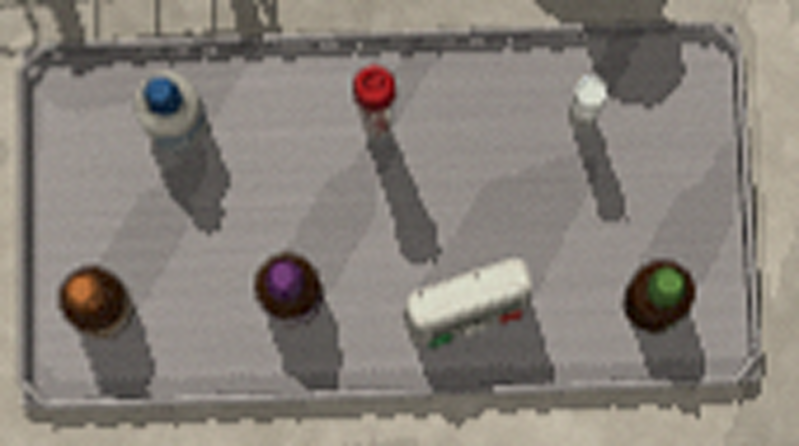

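View pics/trays.png

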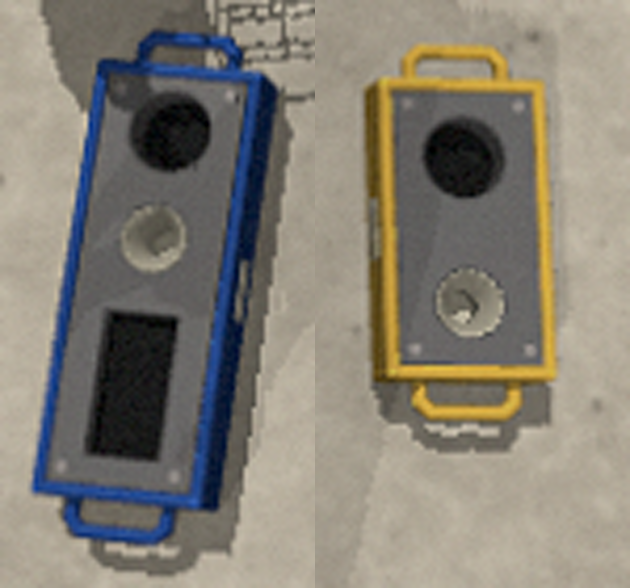

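View pics/sidec.png

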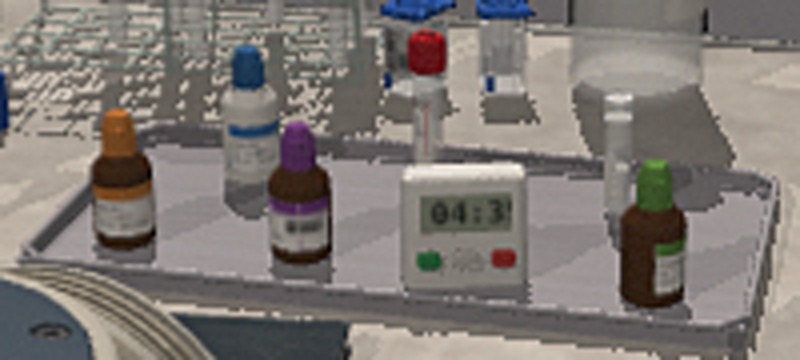

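The crops show the well mouths (full-frame pixels): blue large (165.7,221.4), blue small (161.4,246.7), pocket (156.4,281.7), yellow large (455.5,242.4), yellow small (456.9,276.9). The timer stands tilted about 15° in the image, with its display toward the robot. Next I'll refine these with masks.

```bash
cat > m.py <<'E'
from h import *
a=cv2.imread("pics/top0.png")[:,:,::-1].copy(); b=cv2.imread("pics/side0.png")[:,:,::-1].copy()
T=(225,205,390,285); S=(225,200,400,285)
for n,lo,hi,z in [("green",(45,100,60),(75,255,255),.07),("orange",(8,150,110),(16,255,255),.07),("purple",(130,80,50),(160,255,255),.07),("blue",(98,150,60),(115,255,255),.074),("red",(174,120,80),(180,255,255),.089)]:
    t=blobs(a,lo,hi,T); s=blobs(b,lo,hi,S)
    if n=="green": t=[q for q in t if q[1][0]>350]; s=[q for q in s if q[1][0]>360]
    if n=="red": s=[q for q in s if q[1][1]<225]; t=[q for q in t if q[1][1]<240]
    print(n,t[0][0],t[0][1].round(1),t[0][2],onz("top",*t[0][1],z).round(4), s and (s[0][0],s[0][1].round(1),tri(t[0][1],s[0][1])))
# vial cap & timer top: bright
g=cv2.cvtColor(a,cv2.COLOR_RGB2GRAY)
for n,bx,z,th in [("vial",(338,208,358,230),.064,190),("timer",(305,250,340,275),.061,185)]:
    x0,y0,x1,y1=bx; m=(g[y0:y1,x0:x1]>th).astype(np.uint8)
    k,l,st,c=cv2.connectedComponentsWithStats(m); i=1+np.argmax(st[1:,4]); ys,xs=np.nonzero(l==i)
    r=cv2.minAreaRect(np.c_[xs,ys].astype(np.float32)); 
    bp=cv2.boxPoints(r)+[x0,y0]; print(n,st[i,4],c[i]+[x0,y0],r[1:],onz("top",*(c[i]+[x0,y0]),z).round(4)); 
    P=np.array([onz("top",*q,z)[:2] for q in bp]);print(P.round(4).tolist(),P.mean(0).round(4))
    W=np.array([onz("top",x+x0,y+y0,z)[:2] for x,y in zip(xs,ys)]);w,v=np.linalg.eigh(np.cov(W.T)); print("long axis deg",np.degrees(np.arctan2(*v[::-1,1])))
# wells: dark/insert masks
for n,bx,lo,hi in [("B",(128,192,195,318),(100,140,40),(125,255,255)),("Y",(425,208,490,310),(18,130,80),(32,255,255))]:
    for q in blobs(a,lo,hi,bx,100)[:2]: print(n,"frame",q[0],q[1],q[2])
    x0,y0,x1,y1=bx
    hs=cv2.cvtColor(a[y0:y1,x0:x1],cv2.COLOR_RGB2HSV); m=cv2.inRange(hs,np.array([0,0,0]),np.array([180,255,48]))
    k,l,st,c=cv2.connectedComponentsWithStats(m)
    for i in range(1,k):
        if st[i,4]>80: print(n,"dark",st[i],c[i]+[x0,y0],onz("top",*(c[i]+[x0,y0]),.035).round(4))
for p in [(165.7,221.4),(161.4,246.7),(156.4,281.7),(455.5,242.4),(456.9,276.9)]: print(p,onz("top",*p,.034).round(4))
E
python3 m.py
```

```text
green 41 [363.2 260.5] [360 257   7   8] [ 0.5079 -0.1187  0.07  ] (np.int32(93), array([373.3, 246.1]), (array([ 0.50916304, -0.12012331,  0.06179144]), np.float64(0.000967306919523454)))
orange 29 [238.8 261.3] [236 259   6   6] [0.5137 0.1521 0.07  ] (np.int32(58), array([238.3, 232.9]), (array([0.51476205, 0.15352388, 0.06235694]), np.float64(0.000508259503683921)))
purple 45 [282. 259.] [279 256   7   8] [0.5162 0.058  0.07  ] (np.int32(90), array([284. , 236.7]), (array([0.51744672, 0.05843523, 0.06142109]), np.float64(0.00018607160206916316)))
blue 23 [256.  219.2] [254 217   5   6] [0.6056 0.1136 0.074 ] (np.int32(65), array([313.4, 201.8]), (array([0.60767848, 0.06642783, 0.10575486]), np.float64(0.08858687485253236)))
red 28 [301.9 218. ] [298 215   8   7] [0.6019 0.0123 0.089 ] (np.int32(76), array([316. , 212.9]), (array([0.60272058, 0.01324545, 0.08450336]), np.float64(0.0019104180768572448)))
vial 23 [347.43478261 219.13043478] ((5.656853675842285, 4.242640495300293), 45.0) [ 0.6027 -0.0886  0.064 ]
[[0.6044, -0.0799], [0.6111, -0.0869], [0.6017, -0.0954], [0.595, -0.08
[... 164 characters left out ...]
-0.0274  0.061 ]
[[0.5087, 0.0014], [0.5249, -0.0518], [0.5108, -0.0559], [0.4946, -0.0028]] [ 0.5098 -0.0273]
long axis deg 107.46707860482302
B frame 1252 [166.52715655 258.65335463] [133 198  58 120]
B dark [ 28  21  19  18 264] [165.13257576 221.1780303 ] [0.6163 0.3279 0.035 ]
B dark [ 18  72  21  36 577] [156.01039861 281.32755633] [0.4782 0.3445 0.035 ]
Y frame 1048 [451.44561069 261.83110687] [432 216  45  89]
Y dark [ 21  26  19  18 258] [454.57364341 242.3255814 ] [ 0.5488 -0.3349  0.035 ]
(165.7, 221.4) [0.616  0.3269 0.034 ]
(161.4, 246.7) [0.5571 0.335  0.034 ]
(156.4, 281.7) [0.4774 0.3439 0.034 ]
(455.5, 242.4) [ 0.5487 -0.3373  0.034 ]
(456.9, 276.9) [ 0.4694 -0.334   0.034 ]
```

```bash
cat > c.py <<'E'
import sys; from h import *
from scipy.spatial.transform import Rotation as Ro
def psi(s): x=Ro.from_rotvec(s["tool_rot"]).as_matrix()[:,0]; return np.degrees(np.arctan2(x[1],x[0]))
if __name__=="__main__":
    s=bot.state(); R=Ro.from_rotvec(s["tool_rot"]).as_matrix(); x,y,z,p=map(float,sys.argv[1:5])
    print("shift",(R.T@(np.array([x,y,z])-s["tool_pos"])).round(4),"twist",round(psi(s)-p,1),"psi",psi(s).round(1),"z axis",R[:,2].round(3))
E
python3 c.py .510 -.027 .17 -72.5
```

```text
shift [0.4732 0.3572 0.0831] twist 47.4 psi -25.1 z axis [-0.001 -0.002 -1.   ]
```

```bash
python3 -m crank '{"jaw":[0,0,0,0,0,0,0,0,0,0],"linear":[[0.473,0.357,0],[0.473,0.357,0],[0.473,0.357,0],[0.473,0.357,0],[0.473,0.357,0],[0.473,0.357,0.02],[0.473,0.357,0.04],[0.473,0.357,0.06],[0.473,0.357,0.083],[0.473,0.357,0.083]],"twist":[10,20,30,40,47.4,47.4,47.4,47.4,47.4,47.4]}' 40; python3 c.py .510 -.027 .044 -72.5
```

```text
t: 1.35
tool_pos: [0.5102, -0.0284, 0.1687]
tool_rot: [2.531, -1.86, -0.002]
contact_force: [1.0, 0.3, 0.6]
width: 0.0855
finger_force: 0.0
shift [-0.0014 -0.0004  0.1247] twist -0.1 psi -72.6 z axis [-0.002 -0.    -1.   ]
```

```bash
python3 -m crank '{"jaw":[0,0,0,0,0.5,1,1,1,1,1],"linear":[[0,0,0.05],[0,0,0.1],[0,0,0.125],[0,0,0.125],[0,0,0.125],[0,0,0.125],[0,0,0.125],[0,0,0.125],[0,0,0.125],[0,0,0.125]],"twist":[0,0,0,0,0,0,0,0,0,0]}' 40
python3 - <<'E'
from h import *
im=bot.grab_frame("side")
cv2.imwrite("pics/s1.png",cv2.resize(im[150:300,200:420,::-1],None,fx=3,fy=3))
E
python3 c.py .51 -.027 .16 -72.5
```

```text
t: 2.6
tool_pos: [0.5106, -0.0261, 0.0462]
tool_rot: [-2.532, 1.858, -0.002]
contact_force: [-2.7, 1.6, 5.4]
width: 0.0199
finger_force: 39.8
shift [ 0.0007  0.0007 -0.1138] twist -0.0 psi -72.5 z axis [ 0.001  0.    -1.   ]
```

View pics/s1.png

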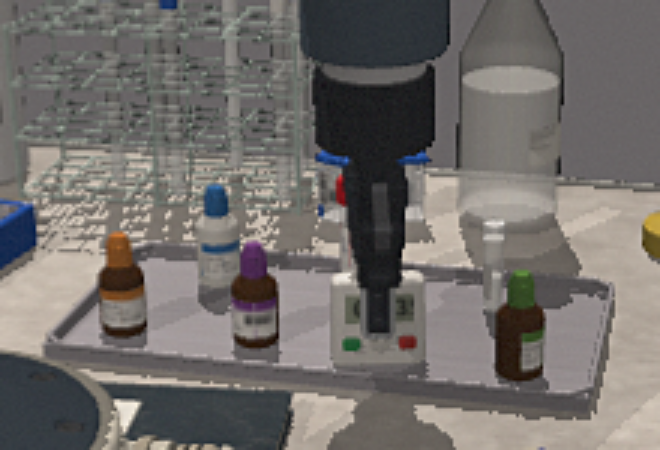

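The jaws hold the timer at mid-width (crop about (378,310)), and nothing else was disturbed.

```bash
python3 c.py .478 .3445 .19 -6.9
```

```text
shift [-0.3633 -0.0804 -0.1438] twist -65.6 psi -72.5 z axis [ 0.001  0.    -1.   ]
```

```bash
python3 -m crank '{"jaw":[1,1,1,1,1,1,1,1,1,1],"linear":[[0,0,-0.05],[0,0,-0.1],[0,0,-0.14],[-0.05,-0.011,-0.144],[-0.11,-0.024,-0.144],[-0.17,-0.038,-0.144],[-0.23,-0.051,-0.144],[-0.29,-0.064,-0.144],[-0.34,-0.075,-0.144],[-0.363,-0.08,-0.144]],"twist":[0,0,0,-10,-20,-30,-40,-50,-60,-65.6]}'; python3 c.py .478 .3445 .068 -6.9
python3 - <<'E'
from h import *
im=bot.grab_frame("side")
cv2.imwrite("pics/s2.png",cv2.resize(im[80:300,60:420,::-1],None,fx=2.2,fy=2.2))
E
```

```text
t: 3.9
tool_pos: [0.4767, 0.3466, 0.1885]
tool_rot: [3.136, -0.18, -0.001]
contact_force: [-0.1, -0.6, 0.2]
width: 0.0199
finger_force: 39.5
shift [0.0017 0.0019 0.1205] twist 0.3 psi -6.6 z axis [-0.001 -0.    -1.   ]
```

View pics/s2.png

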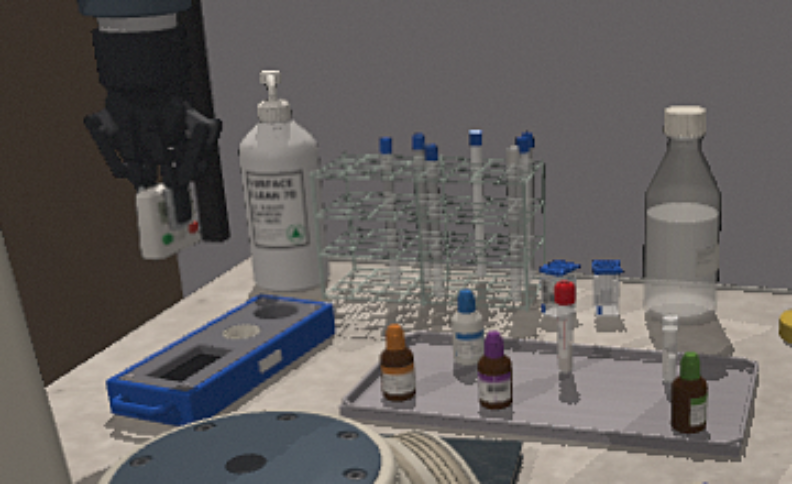

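The timer hangs upright above the blue tray's pocket (crop about (165,220)).

```bash
python3 -m crank '{"jaw":[1,1,1,1,1,1],"linear":[[0,0,0.04],[0,0,0.08],[0,0,0.1],[0,0,0.11],[0,0,0.119],[0,0,0.119]],"twist":[0,0,0,0,0,0]}'; python3 c.py .478 .3445 .067 -6.9
```

```text
t: 4.7
tool_pos: [0.4776, 0.344, 0.0703]
tool_rot: [3.136, -0.191, -0.0]
contact_force: [-0.8, 0.3, -0.7]
width: 0.02
finger_force: 39.5
shift [ 0.0004 -0.0006  0.0033] twist -0.1 psi -7.0 z axis [-0. -0. -1.]
```

```bash
python3 -m crank '{"jaw":[1,1,0.6,0.5,0,0,0,0,0,0],"linear":[[0,0,0.003],[0,0,0.003],[0,0,0.003],[0,0,0.003],[0,0,0.002],[0,0,0.0],[0,0,-0.03],[0,0,-0.07],[0,0,-0.11],[0,0,-0.12]],"twist":[0,0,0,0,0,0,0,0,0,0]}'; python3 c.py .514 .153 .19 0
python3 - <<'E'
from h import *
im=bot.grab_frame("top")
cv2.imwrite("pics/t3.png",cv2.resize(im[180:330,120:400,::-1],None,fx=2.8,fy=2.8))
E
```

```text
t: 5.95
tool_pos: [0.4787, 0.3449, 0.1938]
tool_rot: [-3.132, 0.19, -0.006]
contact_force: [-0.5, 0.2, -0.4]
width: 0.0854
finger_force: 0.0
shift [0.0582 0.1863 0.0032] twist -6.9 psi -6.9 z axis [ 0.004  0.004 -1.   ]
```

View pics/t3.png

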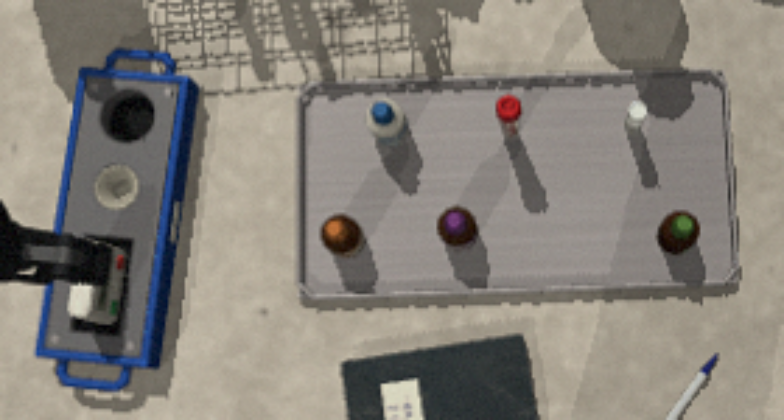

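The timer stands in the pocket (crop about (100,285)), partly hidden by the gripper. The stock is untouched. The orange bottle is next.

```bash
python3 -m crank '{"jaw":[0,0,0,0,0,0,0,0,0,0],"linear":[[0.019,0.06,0],[0.038,0.12,0],[0.058,0.186,0],[0.058,0.186,0],[0.058,0.186,0],[0.058,0.186,0.04],[0.058,0.186,0.08],[0.058,0.186,0.12],[0.058,0.186,0.143],[0.058,0.186,0.143]],"twist":[0,0,0,0,0,0,0,0,0,0]}'; python3 c.py .514 .153 .051 -6.9;python3 -m crank '{"jaw":[0.5,1,1,1,1,1],"linear":[[0,0,0],[0,0,0],[0,0,0],[0,0,0],[0,0,0],[0,0,0]],"twist":[0,0,0,0,0,0]}' 40;  python3 c.py .6165 .3278 .19 -6.9
```

```text
t: 7.25
tool_pos: [0.511, 0.1529, 0.0451]
tool_rot: [3.133, -0.188, -0.007]
contact_force: [-1.1, 0.8, 0.1]
width: 0.0855
finger_force: 0.0
shift [ 0.0029 -0.0004 -0.0059] twist 0.0 psi -6.9 z axis [-0.004 -0.002 -1.   ]
t: 8.0
tool_pos: [0.5132, 0.1527, 0.0483]
tool_rot: [-3.135, 0.19, -0.002]
contact_force: [-1.5, -0.4, 5.7]
width: 0.0298
finger_force: 39.6
shift [ 0.0816 -0.1864 -0.1414] twist -0.0 psi -6.9 z axis [ 0.002  0.001 -1.   ]
```

```bash
python3 -m crank '{"jaw":[1,1,1,1,1,1,1,1,1,1],"linear":[[0,0,-0.05],[0,0,-0.1],[0,0,-0.12],[0.02,-0.05,-0.12],[0.04,-0.1,-0.12],[0.06,-0.14,-0.12],[0.075,-0.175,-0.12],[0.0815,-0.186,-0.12],[0.0815,-0.186,-0.12],[0.0815,-0.186,-0.12]],"twist":[0,0,0,0,0,0,0,0,0,0]}'; python3 c.py .6165 .3278 .060 -6.9
```

```text
t: 9.25
tool_pos: [0.6157, 0.3266, 0.1672]
tool_rot: [3.135, -0.191, -0.001]
contact_force: [0.2, -1.0, -0.2]
width: 0.0298
finger_force: 39.8
shift [ 0.0007 -0.0013  0.1072] twist -0.1 psi -7.0 z axis [-0.001 -0.    -1.   ]
```

```bash
python3 -m crank '{"jaw":[1,1,1,1,1,1,1],"linear":[[0.001,-0.001,0.04],[0.001,-0.001,0.07],[0.001,-0.001,0.09],[0.001,-0.001,0.1],[0.001,-0.001,0.106],[0.001,-0.001,0.108],[0.001,-0.001,0.108]],"twist":[0,0,0,0,0,0,0]}'; python3 c.py .6165 .3278 .0585 -6.9
```

```text
t: 10.12
tool_pos: [0.6175, 0.3282, 0.06]
tool_rot: [-3.135, 0.19, -0.001]
contact_force: [0.1, -0.3, 0.3]
width: 0.0298
finger_force: 39.8
shift [-0.0009  0.0005  0.0015] twist -0.0 psi -6.9 z axis [ 0.001  0.001 -1.   ]
```

```bash
python3 -m crank '{"jaw":[1,0.6,0.5,0,0,0,0,0,0,0],"linear":[[0,0,0.0015],[0,0,0.0015],[0,0,0.001],[0,0,0],[0,0,0],[0,0,-0.03],[0,0,-0.07],[0,0,-0.11],[0,0,-0.13],[0,0,-0.13]],"twist":[0,0,0,0,0,0,0,0,0,0]}'; python3 c.py .603 -.088 .19 0
```

```text
t: 11.38
tool_pos: [0.6179, 0.3285, 0.1915]
tool_rot: [-3.133, 0.19, -0.005]
contact_force: [0.7, -0.2, -0.4]
width: 0.0851
finger_force: 0.0
shift [3.550e-02 4.153e-01 4.000e-04] twist -6.9 psi -6.9 z axis [ 0.004  0.003 -1.   ]
```

```bash
python3 -m crank '{"jaw":[0,0,0,0,0,0,0,0,0,0],"linear":[[0.005,0.055,0],[0.01,0.115,0],[0.015,0.175,0],[0.02,0.235,0],[0.025,0.295,0],[0.03,0.355,0],[0.0355,0.4155,0],[0.0355,0.4155,0],[0.0355,0.4155,0],[0.0355,0.4155,0]],"twist":[0,0,0,0,0,0,0,0,0,0]}'; python3 c.py .603 -.088 .056 -6.9
python3 - <<'E'
from h import *
im=bot.grab_frame("side")
cv2.imwrite("pics/s4.png",cv2.resize(im[100:300,80:440,::-1],None,fx=2.2,fy=2.2))
E
```

```text
t: 12.62
tool_pos: [0.6021, -0.0875, 0.1887]
tool_rot: [-3.136, 0.188, 0.001]
contact_force: [-0.5, -0.2, 0.1]
width: 0.0855
finger_force: 0.0
shift [0.001  0.0005 0.1327] twist 0.0 psi -6.9 z axis [-0.001  0.    -1.   ]
```

View pics/s4.png

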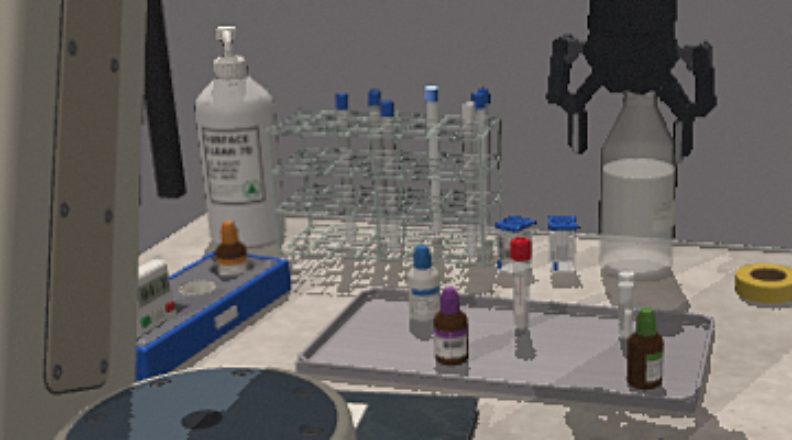

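The orange bottle (crop (230,255)) and the timer (crop (150,300)) stand in the blue tray. The open jaws, centred at about x=632, are above the vial at about (627,305).

```bash
python3 -m crank '{"jaw":[0,0,0,0,0.5,1,1,1,1,1],"linear":[[0.001,0,0.05],[0.001,0,0.1],[0.001,0,0.13],[0.001,0,0.1335],[0.001,0,0.1335],[0.001,0,0.1335],[0.001,0,0.1335],[0.001,0,0.1335],[0.001,0,0.1335],[0.001,0,0.1335]],"twist":[0,0,0,0,0,0,0,0,0,0]}' 40; python3 c.py .5572 .335 .19 -6.9
```

```text
t: 13.92
tool_pos: [0.6038, -0.0889, 0.0566]
tool_rot: [3.136, -0.19, 0.003]
contact_force: [-0.7, -0.3, 5.0]
width: 0.0149
finger_force: 38.9
shift [-0.0972 -0.4151 -0.1336] twist -0.0 psi -6.9 z axis [ 0.002 -0.    -1.   ]
```

```bash
python3 -m crank '{"jaw":[1,1,1,1,1,1,1,1,1,1],"linear":[[0,0,-0.05],[0,0,-0.1],[0,0,-0.134],[-0.014,-0.06,-0.134],[-0.028,-0.12,-0.134],[-0.042,-0.18,-0.134],[-0.056,-0.24,-0.134],[-0.07,-0.3,-0.134],[-0.084,-0.36,-0.134],[-0.097,-0.415,-0.134]],"twist":[0,0,0,0,0,0,0,0,0,0]}'; python3 -m crank '{"jaw":[1,1],"linear":[[0,0,0],[0,0,0]],"twist":[0,0]}';python3 c.py .5572 .335 .085 -6.9
python3 - <<'E'
from h import *
for n in("top","side"): cv2.imwrite(f"pics/{n}5.png",bot.grab_frame(n)[:,:,::-1])
a=cv2.imread("pics/top5.png")[190:330,110:230]; b=cv2.imread("pics/side5.png")[110:270,90:240]
a=cv2.resize(a,None,fx=3,fy=3);b=cv2.resize(b,(394,420)); cv2.imwrite("pics/c5.png",np.hstack([a,b]))
E
```

```text
t: 15.18
tool_pos: [0.5562, 0.3368, 0.1891]
tool_rot: [3.135, -0.19, -0.002]
contact_force: [2.1, 0.2, 0.0]
width: 0.0149
finger_force: 39.0
t: 15.42
tool_pos: [0.5568, 0.3347, 0.1891]
tool_rot: [3.135, -0.19, -0.002]
contact_force: [-1.0, -0.8, -0.2]
width: 0.0146
finger_force: 39.1
shift [ 0.0005 -0.0005  0.1041] twist -0.0 psi -6.9 z axis [-0.001 -0.001 -1.   ]
```

View pics/c5.png

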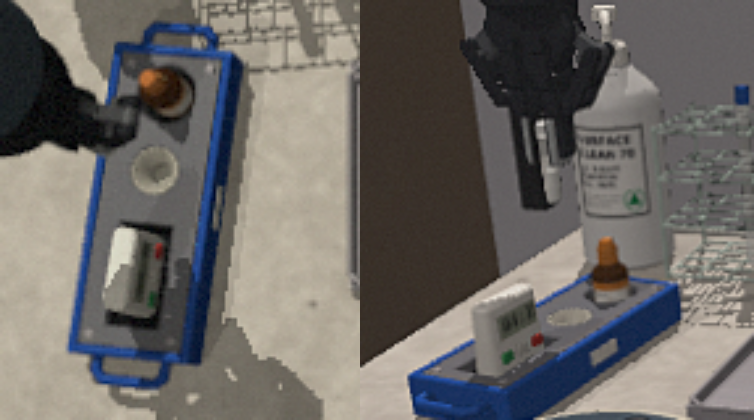

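The timer is in the pocket and the orange bottle is in the large well. The vial hangs upright in the jaws (side crop (545,165)). Now lowering it into the funnel.

```bash
python3 -m crank '{"jaw":[1,1,1,1,1,1,1],"linear":[[0,0,0.05],[0,0,0.08],[0,0,0.1],[0,0,0.106],[0,0,0.11],[0,0,0.114],[0,0,0.114]],"twist":[0,0,0,0,0,0,0]}'; python3 c.py .5572 .335 .06 -6.9
```

```text
t: 16.4
tool_pos: [0.5572, 0.3349, 0.0761]
tool_rot: [-3.135, 0.19, -0.001]
contact_force: [0.2, -0.0, 0.2]
width: 0.0146
finger_force: 39.1
shift [ 0.     -0.0001  0.0161] twist -0.0 psi -6.9 z axis [ 0.  0. -1.]
```

```bash
python3 -m crank '{"jaw":[1,1,1,1,1,1],"linear":[[0,0,0.004],[0,0,0.008],[0,0,0.011],[0,0,0.013],[0,0,0.015],[0,0,0.015]],"twist":[0,0,0,0,0,0]}'; python3 c.py .5572 .335 .06 -6.9
```

```text
t: 17.15
tool_pos: [0.557, 0.3349, 0.0606]
tool_rot: [3.136, -0.19, -0.0]
contact_force: [1.0, 0.8, -1.0]
width: 0.0147
finger_force: 39.0
shift [ 0.0002 -0.0002  0.0006] twist -0.0 psi -6.9 z axis [-0. -0. -1.]
```

```bash
python3 -m crank '{"jaw":[1,0.75,0.6,0,0,0,0,0,0,0],"linear":[[0,0,0.001],[0,0,0.001],[0,0,0.001],[0,0,0],[0,0,0],[0,0,-0.03],[0,0,-0.07],[0,0,-0.11],[0,0,-0.14],[0,0,-0.14]],"twist":[0,0,0,0,0,0,0,0,0,0]}'; python3 c.py .6025 .0125 .20 -6.9
```

```text
t: 18.4
tool_pos: [0.5582, 0.3356, 0.2042]
tool_rot: [-3.132, 0.19, -0.007]
contact_force: [-0.2, 0.6, -0.4]
width: 0.0857
finger_force: 0.0
shift [0.083  0.3154 0.0032] twist -0.0 psi -6.9 z axis [ 0.005  0.004 -1.   ]
```

```bash
python3 -m crank '{"jaw":[0,0,0,0,0,0,0,0],"linear":[[0.016,0.06,0],[0.032,0.12,0],[0.048,0.18,0],[0.064,0.24,0],[0.078,0.3,0],[0.083,0.315,0],[0.083,0.315,0],[0.083,0.315,0]],"twist":[0,0,0,0,0,0,0,0]}'; python3 c.py .6025 .0125 .066 -6.9
```

```text
t: 19.4
tool_pos: [0.6012, 0.0133, 0.2003]
tool_rot: [-3.136, 0.189, 0.001]
contact_force: [0.0, 0.4, 0.0]
width: 0.0851
finger_force: 0.0
shift [0.0015 0.0006 0.1343] twist 0.0 psi -6.9 z axis [-0.001  0.    -1.   ]
```

```bash
python3 -m crank '{"jaw":[0,0,0,0,0.5,1,1,1,1,1],"linear":[[0.0015,0.0005,0.05],[0.0015,0.0005,0.1],[0.0015,0.0005,0.13],[0.0015,0.0005,0.1345],[0.0015,0.0005,0.1345],[0.0015,0.0005,0.1345],[0.0015,0.0005,0.1345],[0.0015,0.0005,0.1345],[0.0015,0.0005,0.1345],[0.0015,0.0005,0.1345]],"twist":[0,0,0,0,0,0,0,0,0,0]}' 40; python3 c.py .470 -.333 .22 -1.4
```

```text
t: 20.65
tool_pos: [0.6035, 0.0115, 0.0672]
tool_rot: [-3.136, 0.19, -0.003]
contact_force: [-1.4, 0.3, 5.0]
width: 0.0182
finger_force: 38.8
shift [-0.0907  0.3581 -0.1531] twist -5.5 psi -6.9 z axis [ 0.002  0.    -1.   ]
```

```bash
python3 -m crank '{"jaw":[1,1,1,1,1,1,1,1,1,1],"linear":[[0,0,-0.05],[0,0,-0.1],[0,0,-0.14],[-0.015,0.06,-0.14],[-0.03,0.12,-0.14],[-0.045,0.18,-0.14],[-0.06,0.24,-0.14],[-0.075,0.3,-0.14],[-0.0905,0.358,-0.14],[-0.0905,0.358,-0.14]],"twist":[0,0,0,0,0,0,0,0,0,0]}'; python3 -m crank '{"jaw":[1,1],"linear":[[0,0,0],[0,0,0]],"twist":[0,0]}';python3 c.py .470 -.333 .095 -6.9
python3 - <<'E'
from h import *
for n in("top","side"): cv2.imwrite(f"pics/{n}6.png",bot.grab_frame(n)[:,:,::-1])
a=cv2.imread("pics/top6.png")[190:330,380:500]; b=cv2.imread("pics/side6.png")[110:310,400:560]
a=cv2.resize(a,None,fx=3,fy=3);b=cv2.resize(b,(336,420)); cv2.imwrite("pics/c6.png",np.hstack([a,b]))
E
```

```text
t: 21.9
tool_pos: [0.4673, -0.3361, 0.2053]
tool_rot: [-3.135, 0.199, 0.003]
contact_force: [0.5, -0.4, -0.1]
width: 0.0181
finger_force: 39.2
t: 22.15
tool_pos: [0.4701, -0.3319, 0.2061]
tool_rot: [-3.136, 0.188, 0.0]
contact_force: [0.6, -0.1, -0.6]
width: 0.0181
finger_force: 39.2
shift [0.     0.0011 0.1111] twist 0.0 psi -6.9 z axis [-0.  0. -1.]
```

View pics/c6.png

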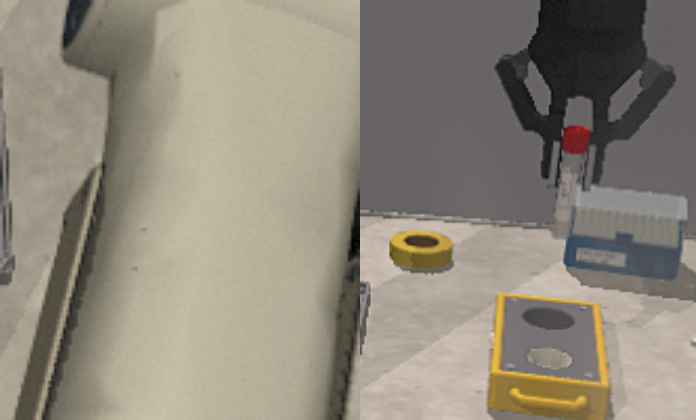

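The tube hangs upright: its lean in the side crop (577,138)→(563,235) matches the perspective there. It's above the yellow tray's small well.

```bash
python3 -m crank '{"jaw":[1,1,1,1,1,1,1],"linear":[[0,0.001,0.05],[0,0.001,0.09],[0,0.001,0.106],[0,0.001,0.111],[0,0.001,0.115],[0,0.001,0.119],[0,0.001,0.119]],"twist":[0,0,0,0,0,0,0]}'; python3 c.py .470 -.333 .0712 -6.9
```

```text
t: 23.12
tool_pos: [0.4697, -0.334, 0.0877]
tool_rot: [3.136, -0.19, 0.001]
contact_force: [0.4, -0.5, 0.2]
width: 0.0183
finger_force: 39.2
shift [ 0.0001 -0.0011  0.0165] twist -0.0 psi -6.9 z axis [ 0.001 -0.    -1.   ]
```

```bash
python3 -m crank '{"jaw":[1,1,1,1,1,1],"linear":[[0,-0.001,0.004],[0,-0.001,0.008],[0,-0.001,0.011],[0,-0.001,0.014],[0,-0.001,0.016],[0,-0.001,0.016]],"twist":[0,0,0,0,0,0]}'; python3 c.py .470 -.333 .0705 -6.9
```

```text
t: 23.88
tool_pos: [0.4695, -0.333, 0.071]
tool_rot: [-3.136, 0.19, 0.001]
contact_force: [0.2, -1.9, -1.1]
width: 0.0183
finger_force: 39.2
shift [ 0.0005 -0.      0.0005] twist -0.0 psi -6.9 z axis [-0.  0. -1.]
```

```bash
python3 -m crank '{"jaw":[1,0.7,0.6,0,0,0,0,0,0,0],"linear":[[0,0,0.0005],[0,0,0.0005],[0,0,0],[0,0,0],[0,0,0],[0,0,-0.04],[0,0,-0.09],[0,0,-0.13],[0,0,-0.13],[0,0,-0.13]],"twist":[0,0,0,0,0,0,0,0,0,0]}'; python3 c.py .509 -.1195 .20 -6.9
```

```text
t: 25.12
tool_pos: [0.4694, -0.3326, 0.2007]
tool_rot: [-3.135, 0.19, 0.001]
contact_force: [-0.0, 0.0, -1.1]
width: 0.0857
finger_force: 0.0
shift [ 0.0135 -0.2164  0.0009] twist -0.1 psi -7.0 z axis [-0.     0.001 -1.   ]
```

```bash
python3 -m crank '{"jaw":[0,0,0,0,0,0,0],"linear":[[0.003,-0.06,0],[0.006,-0.12,0],[0.01,-0.18,0],[0.0135,-0.2165,0],[0.0135,-0.2165,0],[0.0135,-0.2165,0],[0.0135,-0.2165,0]],"twist":[0,0,0,0,0,0,0]}'; python3 c.py .509 -.1195 .051 -6.9
```

```text
t: 26.0
tool_pos: [0.5088, -0.1206, 0.2008]
tool_rot: [3.136, -0.192, -0.002]
contact_force: [-0.2, 0.3, -0.3]
width: 0.0853
finger_force: 0.0
shift [ 0.0002 -0.0011  0.1497] twist -0.1 psi -7.0 z axis [-0.001 -0.    -1.   ]
```

```bash
python3 -m crank '{"jaw":[0,0,0,0,0.5,1,1,1,1,1],"linear":[[0,-0.001,0.05],[0,-0.001,0.1],[0,-0.001,0.14],[0,-0.001,0.15],[0,-0.001,0.15],[0,-0.001,0.15],[0,-0.001,0.15],[0,-0.001,0.15],[0,-0.001,0.15],[0,-0.001,0.15]],"twist":[0,0,0,0,0,0,0,0,0,0]}' 40; python3 c.py .5493 -.335 .20 -6.9
```

```text
t: 27.25
tool_pos: [0.5105, -0.1188, 0.0528]
tool_rot: [3.136, -0.189, 0.005]
contact_force: [-1.1, 0.5, 5.8]
width: 0.0296
finger_force: 39.2
shift [ 0.065  0.21  -0.147] twist -0.0 psi -6.9 z axis [ 0.003 -0.    -1.   ]
```

```bash
python3 -m crank '{"jaw":[1,1,1,1,1,1,1,1,1,1],"linear":[[0,0,-0.05],[0,0,-0.1],[0,0,-0.13],[0.018,0.058,-0.13],[0.036,0.116,-0.13],[0.054,0.174,-0.13],[0.065,0.21,-0.13],[0.065,0.21,-0.13],[0.065,0.21,-0.13],[0.065,0.21,-0.13]],"twist":[0,0,0,0,0,0,0,0,0,0]}'; python3 c.py .5493 -.335 .0645 -6.9
```

```text
t: 28.5
tool_pos: [0.5486, -0.334, 0.1816]
tool_rot: [-3.136, 0.188, -0.001]
contact_force: [-0.3, 0.2, 0.2]
width: 0.0294
finger_force: 40.0
shift [0.0008 0.0009 0.1171] twist 0.0 psi -6.9 z axis [ 0.  0. -1.]
```

```bash
python3 -m crank '{"jaw":[1,1,1,1,1,1,1],"linear":[[0.001,0.001,0.05],[0.001,0.001,0.08],[0.001,0.001,0.1],[0.001,0.001,0.11],[0.001,0.001,0.115],[0.001,0.001,0.117],[0.001,0.001,0.117]],"twist":[0,0,0,0,0,0,0]}'; python3 c.py .5493 -.335 .0628 -6.9
```

```text
t: 29.38
tool_pos: [0.5498, -0.3362, 0.065]
tool_rot: [3.135, -0.19, 0.002]
contact_force: [0.1, -0.7, -0.7]
width: 0.0297
finger_force: 40.0
shift [-0.0006 -0.0012  0.0022] twist -0.0 psi -6.9 z axis [ 0.001 -0.    -1.   ]
```

```bash
python3 -m crank '{"jaw":[1,0.6,0.5,0,0,0,0,0,0,0],"linear":[[0,-0.001,0.002],[0,-0.001,0.002],[0,-0.001,0.001],[0,-0.001,0],[0,-0.001,0],[0,0,-0.04],[0,0,-0.09],[0,0,-0.14],[0,0,-0.17],[0,0,-0.17]],"twist":[0,0,0,0,0,0,0,0,0,0]}'; python3 -m crank '{"jaw":[0,0,0,0,0,0,0,0],"linear":[[-0.04,-0.037,0],[-0.08,-0.074,0],[-0.12,-0.111,0],[-0.16,-0.148,0],[-0.2,-0.185,0],[-0.227,-0.209,0],[-0.227,-0.209,0],[-0.227,-0.209,0]],"twist":[0,0,0,0,0,0,0,0]}'
python3 - <<'E'
from h import *
a=bot.grab_frame("top")[:,:,::-1]; b=bot.grab_frame("side")[:,:,::-1]
r=lambda im:cv2.resize(im,(400,300),interpolation=cv2.INTER_CUBIC)
z=np.vstack([np.hstack([r(a[190:310,100:260]),r(a[200:320,380:540])]),np.hstack([r(b[180:300,100:260]),r(b[200:320,400:560])])])
cv2.imwrite("pics/end.png",z)
E
```

```text
t: 30.62
tool_pos: [0.5505, -0.3368, 0.2377]
tool_rot: [3.134, -0.19, 0.009]
contact_force: [0.2, -0.2, 0.0]
width: 0.0852
finger_force: 0.0
t: 31.62
tool_pos: [0.3493, -0.1013, 0.234]
tool_rot: [3.136, -0.189, -0.0]
contact_force: [0.8, -0.3, -0.0]
width: 0.0853
finger_force: 0.0
```

View pics/end.png

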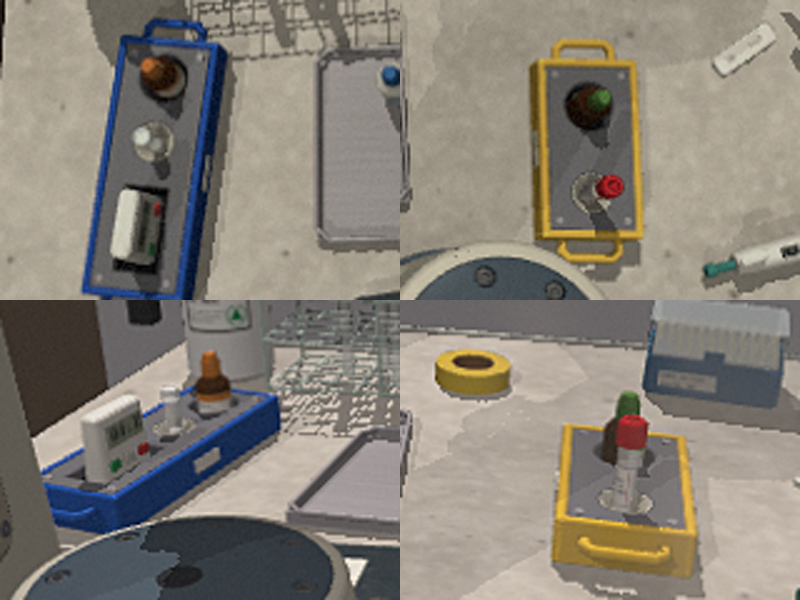

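All five things stand upright in their wells: orange (160,75), vial (150,140) and timer (137,228) in the blue tray, green (590,103) and tube (605,188) in the yellow tray.

```bash
python3 -c "
from rig import bot
print(bot.sign_off())"
```

```text
the job is handed in; nothing more can be done
None
```

Both kits are made up and the job was handed in at about 32 s; the last pictures show all five things upright in their wells. I didn't measure final positions, no verdict came back, and I never moved the blue- and purple-capped bottles.

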